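# Put the calibration masters back in tray and rest

### The job

Put the calibration masters away: in the grey tray lay the double-ended plug gauge along the long pocket, the thick ring gauge flat in the square pocket and the stepped block lengthwise in the narrower pocket beside it, and lay the dotted calibration plate, dots up, on the sloped rest, square to it, with its lower edge against the lip. Leave the workpieces that look like them (thin sleeve, spindle with one stub, drilled block) where they are. Set every master down gently, without dropping it.

Things in the scene. Friction and masses are not known exactly. Their poses are not given: they have to be found in the camera images.
- ring_gauge: setting ring gauge of plain steel, lying flat: thick-walled ring, outside diameter 50 mm, bore 26 mm, 24 mm high, fine dark knurling round the rim; 0.27 kg. Origin: centre of its underside, z up.
- plug_gauge: double-ended plug gauge of plain steel lying on its side, 110 mm long: eight-sided handle 20 mm across flats (x = -34 to +23 mm) with a round 16 mm measuring pin at EACH end (longer at +x); 0.13 kg. Origin: on its long axis, middle of its length, 10 mm above what it lies on; x runs along it. It can be gripped across the handle at the origin.
- step_block: step-height master of plain steel: block 58 mm long (x), 32 mm wide (y), cut in three equal stairs 10, 20 and 30 mm high rising towards +x (each 19.3 mm long), a fine dark relief groove at the foot of each rise; 0.29 kg. Origin: centre of its underside, z up. Grip across its width near x = +8 mm, over the two higher stairs.
- dot_plate: calibration plate lying flat, dot side up: aluminium plate 90 mm long (x), 60 mm wide (y), 10 mm thick, white top with a grid of black dots; 0.13 kg. Origin: centre of its underside, z towards the dots. Either end may go down-slope.
- sleeve: LOOK-ALIKE workpiece, stays where it is: thin-walled plain steel sleeve, outside diameter 50 mm, bore 40 mm, 24 mm high, smooth. Origin: centre of its underside.
- spindle: LOOK-ALIKE workpiece, stays where it is: plain steel spindle lying on its side, 110 mm long, six-sided bar 20 mm across flats (x = -55 to +5 mm) with a round 13 mm stub at ONE end only (to x = +55 mm). Origin: on its long axis, middle of its length, 10 mm above the bench; x along it.
- drilled_block: LOOK-ALIKE workpiece, stays where it is: plain steel block 58 x 32 x 30 mm (x, y, z), flat-topped without stairs, a 16 mm hole drilled in the middle of its top. Origin: centre of its underside.
- tray: grey tray, fixed, 156 (x) x 144 mm (y); floor 3 mm thick; walls and ribs 4 mm thick, tops 10 mm above the bench. Origin: centre of underside, z up. Pockets, inside sizes: long (plug gauge) 70 (x) x 136 mm (y), centre x -39, y 0 mm; square (ring gauge) 74 x 76 mm, centre x +37, y -30 mm; narrower (step block; lies along x) 74 (x) x 56 mm (y), centre x +37, y +40 mm.
- rest: bent-sheet rest, fixed, 44 mm wide (y; plate overhangs). Panel 100 mm long rises 25 deg towards +x from a lip (14 mm high, square to panel) at its low -x end. Origin: centre of underside, z up. Lip foot on panel's upper face: x -45, z 22 mm. Plate lying against the lip has its underside's centre at x -4, y 0, z 41 mm. Not slippery: a plate laid short of the lip may not slide down to it.
Mind the look-alikes: they are no part of the job. Leave any blue or orange look-alike of the ring_gauge alone.

How it is judged:
At the end, for the whole second after the job is handed in: Plug gauge (within 23 deg of lengthwise), ring gauge (flat) and step block (lengthwise, upright) on the floors of their own pockets; plate dots up on the panel, lower edge within 12 mm of the lip, 12 mm of the middle, 11 deg of square; all released and at rest (x of ring_gauge in the frame of tray between 0.022 and 0.052 m and y of ring_gauge in the frame of tray between -0.045 and -0.015 m and z of ring_gauge in the frame of tray between 0 and 0.006 m and angle between each of ring_gauge, step_block's own z axis and vertical below 0.1 rad and x of step_block in the frame of tray between 0.025 and 0.049 m and y of step_block in the frame of tray between 0.025 and 0.055 m and z of step_block in the frame of tray between 0 and 0.006 m and angle between the x axis of step_block and the x axis of tray, either way round below 0.4 rad and x of plug_gauge in the frame of tray between -0.065 and -0.013 m and y of plug_gauge in the frame of tray between -0.015 and 0.015 m and z of plug_gauge in the frame of tray between 0.01 and 0.016 m and angle between plug_gauge's own x axis and vertical between 1.47 and 1.67 rad and angle between the x axis of plug_gauge and the y axis of tray, either way round below 0.4 rad and x of dot_plate in the frame of rest between -0.01 and 0.007 m and y of dot_plate in the frame of rest between -0.012 and 0.012 m and z of dot_plate in the frame of rest between 0.036 and 0.051 m and angle between dot_plate's own z axis and vertical between 0.34 and 0.53 rad and angle between the y axis of dot_plate and the y axis of rest, either way round below 0.2 rad and linear speed of each of ring_gauge, plug_gauge, step_block, dot_plate below 0.02 m/s and angular speed of each of ring_gauge, plug_gauge, step_block, dot_plate below 0.2 rad/s); the robot touches nothing.
It fails at once if a workpiece (sleeve, spindle, drilled block) is moved more than 30 mm from where it lay (distance of any of sleeve, spindle, drilled_block from where it was at the start of the episode above 0.03 m).
It fails at once if a master is dropped or thrown: out of the fingers at more than 0.7 m/s (a free fall of 25 mm) ((contact force between ring_gauge and the fingers below 0.01 N and linear speed of ring_gauge above 0.7 m/s) or (contact force between plug_gauge and the fingers below 0.01 N and linear speed of plug_gauge above 0.7 m/s) or (contact force between step_block and the fingers below 0.01 N and linear speed of step_block above 0.7 m/s) or (contact force between dot_plate and the fingers below 0.01 N and linear speed of dot_plate above 0.7 m/s)).
It also fails if it takes over 96 s, if anything falls off the work surface, if the arm or the gripper's body presses on something with over 40 N, if the wrist force passes 120 N, or if a joint passes its speed limit or range.

### The arm

A 6-joint arm with a two-finger parallel gripper is mounted at the origin on the work surface. World frame = base frame: x ahead of the robot, y to its left, z up, the work surface at z = 0. Lengths are in m, angles in rad, forces in N, time in s.
With the tool pointing down it reaches from about 0.3 to 0.875 m from the base axis. Payload 6.4 kg.
Tool frame: the origin (TCP) lies at the centre of the arm's flange, where the gripper is bolted on; the fingertips stand 173 mm ahead of it and the grasp point (between the pads) lies 155 mm ahead of it; z points along the fingers, y is the line along which they close (so a half turn about z gives the same grasp; the last joint's range is limited). The gripper opens to 85 mm and grips with 20 to 120 N. Pads are 22 mm wide; open, the fingers measure 114 mm over their backs; the gripper's body (76 mm by 85 mm) begins 54 mm behind the grasp point. The pads swing forward as they close: fully open they stand 13 mm farther back than shut.
Start: joints at [-1.446, 0.181, 1.607, -0, 1.354, -0.206], TCP at [0.187, -0.544, 0.405] pointing down, gripper open.
Joint ranges: [-2.99, 2.99], [-0.89, 2.07], [0.3, 2.58], [-1.14, 4.28], [0, 2.63], [-3.12, 3.12]. Speed limits (rad/s): [2.57, 2.57, 3.01, 3.14, 3.14, 3.14].

### API

Orientations are given as a unit quaternion [w, x, y, z].
In Python, from workcell import env gives the robot as it stands.
- The arm moves only by the shell command python3 -m creep 'ROWS' [OPENING] [FORCE]. ROWS is a JSON object of lists of equal length, an entry for each row: "dp": the shift along the world's x, y, z in cm, a list of three; "twist": the turn about the world's z in rad. In form: {"dp": [[x, y, z], ...], "twist": [twist, ...]}. A call has exactly 5 rows; each row is the pose to reach, as a shift and turn from the pose commanded when the call began; what a row does not reach only later rows make up. A row lasts 1/12 s, in which the tool goes at most 41.7 mm and 7.16 degrees, less where a joint would pass 70% of its speed; a pose out of reach is approached as far as the arm can. A call with a gripper value outside its range is refused whole. OPENING is the closure, from 0 (fully open) to 1 (shut), set as the call begins (- or left out, the last holds). The fingers move at their own pace and stop on an object; FORCE is the grip in N (left out, the last holds). Time passes only in rows, so rows that repeat a pose let the fingers close, or fill a call up. It gives the time, the measured TCP pose, the force, the opening and the grip force at its end, in the units of the state.
- env.read_state(): the state, without advancing time (a new reading comes with each control period).
- env.snapshot(name): name is "scene" or "side" or "wrist"; returns a dict with "img" (400x640x3 uint8, blue, green, red), "fov_y" (degrees; the focal length in pixels is half the picture's height over the tangent of half this angle, whatever the lens; pixels are square), "cx", "cy" (the principal point, pixels), "cam_to_world" (4x4, takes a point from camera to world coordinates); the wrist camera has in their place "hand_eye" (4x4, takes a point from camera to tool coordinates, whose origin is the TCP and whose axes are the flange's). Camera axes: x right, y down, z forward; pixel columns grow to the right and rows downward; lengths in m; the calibration is good to about 2 mm. A picture is of the moment at which its call begins: read the wrist's pose just before it. There is no depth.
- env.job_done(): hands the job in; it is judged then, once.
The state is a dict: "clock": time; "q": joint angles; "dq": joint speeds; "effort": joint torques, N m; "position": TCP position; "ee_rot": TCP orientation; "ft_force": force on the tool from outside, world axes, zero at the start; "torque": the same for the moment, N m; "finger_gap": opening from 0.0 (shut) to 1.0 (fully open); "grip_force": force on a finger pad.
Only numpy, scipy, OpenCV 4.12 (cv2) and the standard library are available. Lean on these libraries where they do the work, as an engineer would, in place of code of your own. Each camera call takes 0.05 s, during which the arm holds its last target. There are 200 camera calls.

## Working session

There is one attempt and no reset: what is moved stays moved. The work goes in short steps, Python scripts to look and compute and a shell command to move; the robot and the scene stay as the last step left them, time stands still between calls to the robot, and variables do not carry over. Pictures are saved under pics/ and viewed, at most 14 in all, crops included, and the job is handed in when it is done.

```bash
mkdir -p pics; ls
cat > h.py <<'E'
import numpy as np, cv2
from workcell import env
from scipy.spatial.transform import Rotation as R
def snap(n):
    s=env.read_state(); d=env.snapshot(n); im=d["img"]
    f=im.shape[0]/2/np.tan(np.radians(d["fov_y"])/2)
    K=np.array([[f,0,d["cx"]],[0,f,d["cy"]],[0,0,1]])
    if "cam_to_world" in d: T=np.array(d["cam_to_world"])
    else:
        q=s["ee_rot"]; T=np.eye(4); T[:3,:3]=R.from_quat([q[1],q[2],q[3],q[0]]).as_matrix(); T[:3,3]=s["position"]; T=T@np.array(d["hand_eye"])
    return im,K,T
def ray(K,T,uv,z):
    d=T[:3,:3]@np.linalg.solve(K,[uv[0],uv[1],1]); o=T[:3,3]
    return o+d*(z-o[2])/d[2]
def proj(K,T,p):
    c=np.linalg.inv(T)@np.append(p,1); c=K@c[:3]; return c[:2]/c[2]
E
python3 - <<'E'
from h import *
for n in("scene","side","wrist"):
    im,K,T=snap(n); cv2.imwrite(f"pics/{n}0.png",im); np.savez(f"{n}0.npz",im=im,K=K,T=T); print(n,K[0,0],K[:2,2],T.round(3).tolist())
s=env.read_state();print(s)
E
```

```text
pics
scene 452.35451319034047 [322.08313114 202.56559887] [[0.741, 0.539, -0.4, 1.036], [0.671, -0.605, 0.429, -0.45], [-0.011, -0.587, -0.81, 0.886], [0.0, 0.0, 0.0, 1.0]]
side 516.9615302736211 [328.19906075 196.79369724] [[-0.763, -0.494, 0.417, 0.019], [-0.647, 0.583, -0.492, 0.714], [-0.0, -0.645, -0.764, 1.117], [0.0, 0.0, 0.0, 1.0]]
wrist 304.68347444192943 [321.85864075 201.71722113] [[0.324, -0.902, -0.287, 0.26], [-0.946, -0.309, -0.098, -0.518], [-0.001, 0.303, -0.953, 0.374], [0.0, 0.0, 0.0, 1.0]]
{'clock': 0.15, 'q': array([-1.44629164e+00,  1.81361338e-01,  1.60776798e+00, -1.17161044e-05,
        1.35383529e+00, -2.06279757e-01]), 'dq': array([-8.58252644e-05, -1.32653201e-03, -2.63556261e-03,  4.72808557e-04,
       -5.34325252e-04, -4.02928862e-04]), 'effort': array([ 1.25058508e-03, -4.45259678e+01, -3.51691425e+01, -2.96085409e-04,
        5.84095411e-03,  2.85616164e-05]), 'position': array([ 0.18675252, -0.54362063,  0.40400104]), 'ee_rot': array([-6.85639650e-04,  9.86353416e-01,  1.64640423e-01,  2.23251126e-05]), 'ft_force': array([-0.18289117,  0.74948254, -0.31441031]), 'torque': array([-0.00952904,  0.01990899, -0.00231669]), 'grip_force': 0.0, 'finger_gap': 1.0058222840431346}
```

View pics/scene0.png

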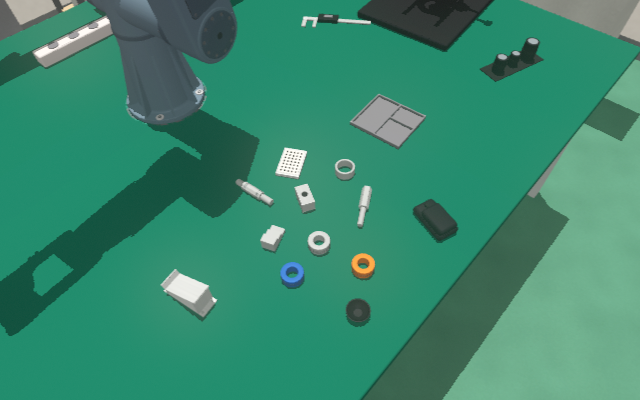

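View pics/side0.png

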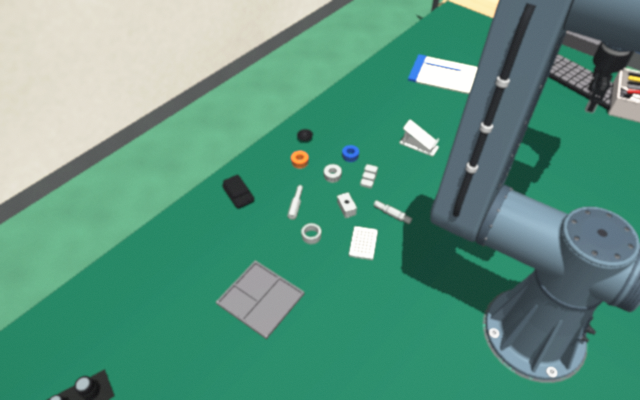

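Candidates (scene pixels):
- **Ring:** thick grey ring at (319,243), against the thin sleeve at (345,169), blue (292,274), orange (363,265) and a dark one at (358,311).
- **Plug:** double-ended at (254,192), against the spindle at (364,205).
- **Block:** stepped at (272,237), against the drilled block at (305,197).
- **Fixed and unique items:** plate at (291,163), tray at (388,120), rest at (189,292).

I choose (319,243), (254,192) and (272,237), and will check them in a close crop.

Run:
```python
from h import *
d=np.load("scene0.npz"); im=d["im"]
cv2.imwrite("pics/crop.png",cv2.resize(im[145:265,225:385],None,fx=5,fy=5,interpolation=cv2.INTER_CUBIC))
for n in("scene","side"):
    d=np.load(n+"0.npz"); im,K,T=d["im"],d["K"],d["T"]
    hsv=cv2.cvtColor(im,cv2.COLOR_BGR2HSV)
    m=((hsv[...,1]<70)&(hsv[...,2]>90)).astype(np.uint8)*255
    cs,_=cv2.findContours(m,cv2.RETR_EXTERNAL,cv2.CHAIN_APPROX_NONE)
    for c in cs:
        a=cv2.contourArea(c)
        if a<60 or a>9000: continue
        M=cv2.moments(c); u=(M["m10"]/a,M["m01"]/a)
        p=ray(K,T,u,0.01)
        if not(0.1<p[0]<1 and -.7<p[1]<.5): continue
        g=np.array([ray(K,T,q[0],0.01)[:2] for q in c],np.float32)
        r=cv2.minAreaRect(g); b=cv2.boxPoints(r); e=[b[1]-b[0],b[2]-b[1]]; e=max(e,key=np.linalg.norm)
        print(n,np.round(u),a,p[:2].round(3),"size",np.sort(r[1]).round(3),"ang",round(np.degrees(np.arctan2(e[1],e[0]))%180,1),"ctr",np.round(r[0],3))
```

```text
scene [189. 292.] 1306.0 [ 0.551 -0.343] size [0.06  0.126] ang 9.9 ctr [ 0.548 -0.34 ]
scene [318. 242.] 410.0 [ 0.671 -0.073] size [0.05 0.06] ang 131.7 ctr [ 0.67  -0.074]
scene [272. 237.] 381.5 [ 0.584 -0.134] size [0.044 0.063] ang 111.5 ctr [ 0.582 -0.134]
scene [364. 203.] 291.0 [0.679 0.079] size [0.024 0.121] ang 119.6 ctr [0.682 0.074]
scene [305. 198.] 362.0 [ 0.562 -0.002] size [0.038 0.08 ] ang 151.0 ctr [ 0.561 -0.002]
scene [254. 191.] 296.5 [ 0.456 -0.071] size [0.025 0.119] ang 4.2 ctr [ 0.456 -0.071]
scene [344. 169.] 320.5 [0.575 0.13 ] size [0.048 0.066] ang 131.2 ctr [0.575 0.13 ]
scene [291. 163.] 656.0 [0.459 0.054] size [0.063 0.097] ang 119.3 ctr [0.458 0.055]
scene [543. 177.] 276.0 [0.961 0.436] size [0.019 0.231] ang 93.1 ctr [0.958 0.476]
scene [388. 120.] 2141.0 [0.549 0.342] size [0.153 0.158] ang 5.3 ctr [0.547 0.345]
side [260. 299.] 3507.0 [0.542 0.352] size [0.147 0.16 ] ang 4.9 ctr [0.545 0.349]
side [363. 242.] 729.5 [0.454 0.062] size [0.065 0.1  ] ang 119.6 ctr [0.455 0.061]
side [311. 233.] 309.5 [0.578 0.127] size [0.053 0.065] ang 130.3 ctr [0.578 0.127]
side [392. 211.] 273.5 [ 0.456 -0.071] size [0.029 0.114] ang 6.6 ctr [ 0.457 -0.071]
side [347. 204.] 304.0 [ 0.567 -0.01 ] size [0.043 0.084] ang 150.8 ctr [ 0.567 -0.011]
side [295. 204.] 222.5 [0.678 0.08 ] size [0.026 0.122] ang 119.8 ctr [0.683 0.072]
side [369. 176.] 255.5 [ 0.586 -0.135] size [0.038 0.09 ] ang 114.2 ctr [ 0.587 -0.136]
side [332. 172.] 241.5 [ 0.675 -0.077] size [0.05  0.068] ang 130.3 ctr [ 0.674 -0.077]
side [419. 139.] 757.0 [ 0.562 -0.358] size [0.116 0.134] ang 9.2 ctr [ 0.563 -0.367]
```

View pics/crop.png

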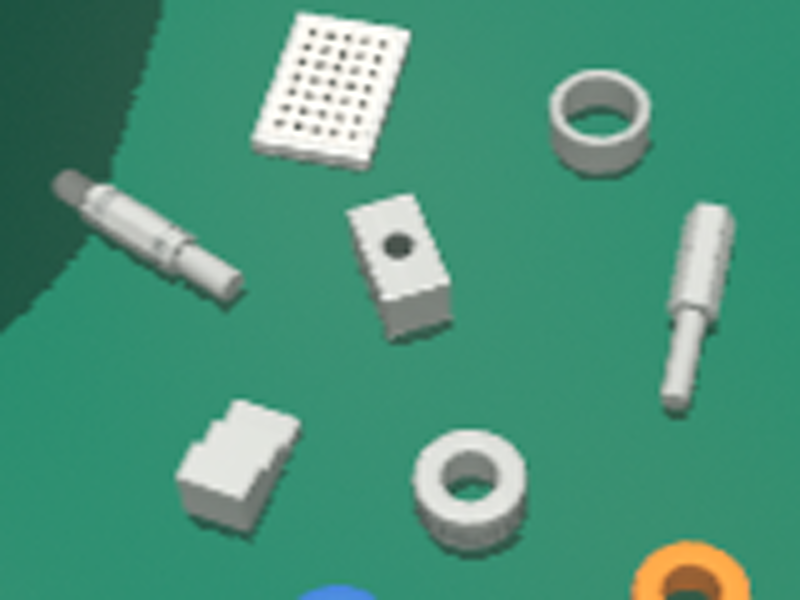

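View pics/wrist0.png

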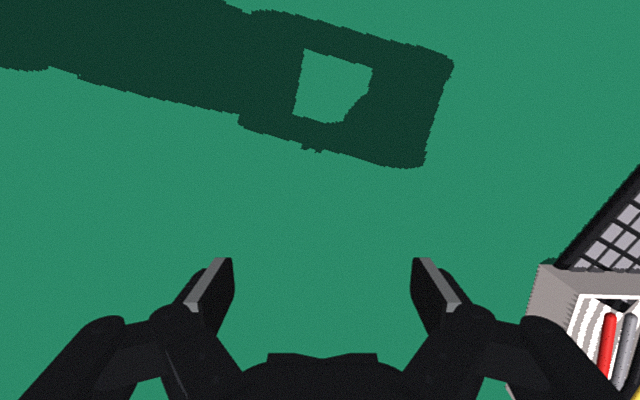

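The crop confirms the choice:
- **Ring:** the thick knurled ring is at the lower right.
- **Plug:** it has a pin at each end and lies at the left. The far pin is in shadow.
- **Block:** the stepped block is at the lower left.

The sleeve, spindle and drilled block clearly differ. Next I move the wrist camera over the field.

```bash
python3 -m creep '{"dp":[[2.2,3.0,0],[4.4,6.0,0],[6.6,9.0,0],[8.8,12.0,0],[11.1,14.8,0]],"twist":[-0.05,-0.1,-0.15,-0.2,-0.24]}' 0
python3 -m creep '{"dp":[[2.2,3.0,0],[4.4,6.0,0],[6.6,9.0,0],[8.8,12.0,0],[11.1,14.8,0]],"twist":[0,0,0,0,0]}'
python3 -m creep '{"dp":[[2.2,3.0,0],[4.4,6.0,0],[6.6,9.0,0],[8.8,12.0,0],[11.1,14.8,0]],"twist":[0,0,0,0,0]}'
python3 -m creep '{"dp":[[0,0,0],[0,0,0],[0,0,0],[0,0,0],[0,0,0]],"twist":[0,0,0,0,0]}'
cat > meas.py <<'E'
from h import *
import sys
def meas(n,tag,z=0.01):
    im,K,T=snap(n); cv2.imwrite(f"pics/{tag}.png",im); np.savez(f"{tag}.npz",im=im,K=K,T=T)
    hsv=cv2.cvtColor(im,cv2.COLOR_BGR2HSV)
    m=((hsv[...,1]<70)&(hsv[...,2]>60)).astype(np.uint8)*255
    cs,_=cv2.findContours(m,cv2.RETR_EXTERNAL,cv2.CHAIN_APPROX_NONE)
    for c in cs:
        a=cv2.contourArea(c)
        if a<100 or a>40000: continue
        g=np.array([ray(K,T,q[0],z)[:2] for q in c],np.float32)
        r=cv2.minAreaRect(g); b=cv2.boxPoints(r); e=[b[1]-b[0],b[2]-b[1]]; e=max(e,key=np.linalg.norm)
        u=c[:,0].mean(0)
        print(u.round(),int(a),"size",np.sort(r[1]).round(3),"ang",round(np.degrees(np.arctan2(e[1],e[0]))%180,1),"ctr",np.round(r[0],4))
if __name__=="__main__": meas("wrist",sys.argv[1],float(sys.argv[2]))
E
python3 meas.py w1 0.01
```

```text
clock: 0.57
position: [0.2983, -0.3941, 0.4043]
ee_rot: [-0.0, 0.999, 0.044, -0.0]
ft_force: [0.7, -0.7, -0.1]
finger_gap: 0.997
grip_force: 0.0
clock: 0.98
position: [0.4093, -0.2459, 0.4046]
ee_rot: [-0.0, 0.999, 0.045, -0.0]
ft_force: [1.1, -1.2, 0.3]
finger_gap: 1.004
grip_force: 0.0
clock: 1.4
position: [0.5204, -0.0978, 0.4045]
ee_rot: [-0.0, 0.999, 0.046, -0.0]
ft_force: [0.6, -1.0, -0.4]
finger_gap: 0.998
grip_force: 0.0
clock: 1.82
position: [0.5192, -0.1009, 0.4046]
ee_rot: [0.0, 0.999, 0.044, -0.0]
ft_force: [0.1, -0.5, 0.7]
finger_gap: 1.003
grip_force: 0.0
[441. 284.] 599 size [0.024 0.1  ] ang 33.7 ctr [ 0.3787 -0.2784]
[203. 284.] 603 size [0.025 0.1  ] ang 156.4 ctr [0.35   0.0499]
[294. 217.] 1156 size [0.021 0.115] ang 5.6 ctr [ 0.4536 -0.0704]
[193. 208.] 3333 size [0.062 0.095] ang 119.4 ctr [0.4564 0.0577]
[  5. 155.] 525 size [0.021 0.075] ang 167.3 ctr [0.5071 0.2737]
[538. 158.] 5736 size [0.097 0.118] ang 9.3 ctr [ 0.5519 -0.3662]
[354. 120.] 1556 size [0.035 0.062] ang 110.7 ctr [ 0.5822 -0.132 ]
[241. 127.] 1775 size [0.038 0.065] ang 151.5 ctr [ 0.5623 -0.0015]
[123. 105.] 2085 size [0.051 0.064] ang 95.0 ctr [0.5752 0.1319]
[309.  26.] 2111 size [0.052 0.052] ang 95.1 ctr [ 0.6726 -0.0727]
[153.  14.] 1448 size [0.024 0.081] ang 120.0 ctr [0.6728 0.0897]
```

View pics/w1.png

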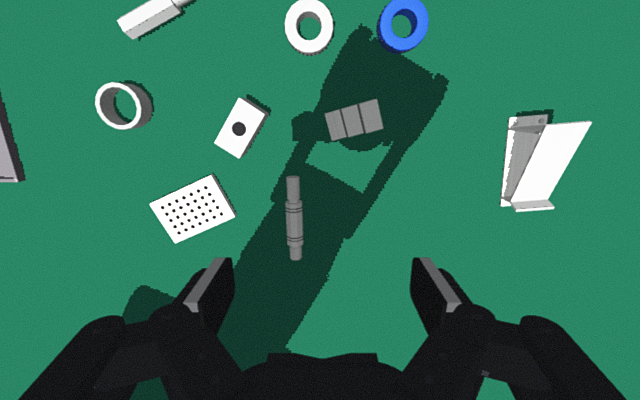

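The wrist view shows:
- **Plug:** at (294,217), lying along +x.
- **Step block:** at (354,120). Its higher stair is at the right (−y) end, where the stripe looks larger.
- **Ring:** at (309,26), beside the blue one at (403,24).
- **Plate:** at (193,208).
- **Rest:** at (538,158), with the lip at the bottom (low x) and the panel rising towards +x.

I take the plug first.

```bash
python3 -m creep '{"dp":[[-1.3,0.6,-3.4],[-2.6,1.2,-6.8],[-3.9,1.8,-10.2],[-5.2,2.4,-13.6],[-6.5,3.0,-17.0]],"twist":[0.01,0.01,0.01,0.01,0.01]}' 0.5 40
python3 -m creep '{"dp":[[0,0,-1.4],[0,0,-2.8],[0,0,-4.2],[0,0,-5.2],[0,0,-5.5]],"twist":[0,0,0,0,0]}'
python3 -m creep '{"dp":[[0,0,0],[0,0,0],[0,0,0],[0,0,0],[0,0,0]],"twist":[0,0,0,0,0]}' 1 40
python3 -m creep '{"dp":[[0,0,0],[0,0,0],[0,0,0],[0,0,0],[0,0,0]],"twist":[0,0,0,0,0]}'
```

```text
clock: 2.28
position: [0.4538, -0.0703, 0.2338]
ee_rot: [0.0, 0.999, 0.05, 0.001]
ft_force: [-0.4, -0.3, -0.2]
finger_gap: 0.506
grip_force: 0.0
clock: 2.7
position: [0.454, -0.0702, 0.1784]
ee_rot: [-0.001, 0.999, 0.05, -0.001]
ft_force: [-1.2, -0.7, 0.2]
finger_gap: 0.496
grip_force: 0.0
clock: 3.12
position: [0.4551, -0.07, 0.1803]
ee_rot: [0.0, 0.999, 0.05, 0.001]
ft_force: [0.1, -1.0, 1.2]
finger_gap: 0.221
grip_force: 40.3
clock: 3.53
position: [0.4551, -0.07, 0.1803]
ee_rot: [0.0, 0.999, 0.05, 0.0]
ft_force: [-1.6, 0.2, 5.3]
finger_gap: 0.221
grip_force: 40.9
```

```bash
python3 -m creep '{"dp":[[0,0,2],[0,0,5],[0,0.5,8],[0,3,11],[0,6,14]],"twist":[0,0,0.1,0.2,0.3]}'
python3 -m creep '{"dp":[[0.5,3,0],[1,6,0],[2,9,0],[3,12,0],[3,14,0]],"twist":[0.12,0.24,0.36,0.48,0.6]}'
python3 -m creep '{"dp":[[0.5,3,0],[1,6,0],[2,9,0],[2,12,0],[2,14,0]],"twist":[0.12,0.24,0.36,0.48,0.6]}'
python3 -m creep '{"dp":[[0,0,0],[0,0,0],[0,0,0],[0,0,0],[0,0,0]],"twist":[0.06,0.06,0.06,0.06,0.06]}'
python3 meas.py w2 0.01
```

```text
clock: 3.95
position: [0.4546, -0.0107, 0.3204]
ee_rot: [0.0, 0.98, 0.2, -0.0]
ft_force: [1.0, -0.2, -1.1]
finger_gap: 0.216
grip_force: 40.0
clock: 4.37
position: [0.4855, 0.132, 0.3193]
ee_rot: [-0.0, 0.876, 0.483, 0.001]
ft_force: [-0.1, -0.6, -0.7]
finger_gap: 0.217
grip_force: 40.0
clock: 4.78
position: [0.5045, 0.272, 0.3186]
ee_rot: [-0.0, 0.694, 0.72, -0.0]
ft_force: [-0.7, 0.2, -0.6]
finger_gap: 0.215
grip_force: 40.0
clock: 5.2
position: [0.5048, 0.269, 0.319]
ee_rot: [-0.0, 0.675, 0.737, -0.0]
ft_force: [-0.3, 0.3, -1.0]
finger_gap: 0.221
grip_force: 40.0
[352. 266.] 426 size [0.014 0.053] ang 102.4 ctr [0.5441 0.1902]
[292. 266.] 421 size [0.015 0.053] ang 87.8 ctr [0.4794 0.1845]
[358. 160.] 36964 size [0.157 0.347] ang 94.9 ctr [0.5541 0.2476]
```

View pics/w2.png

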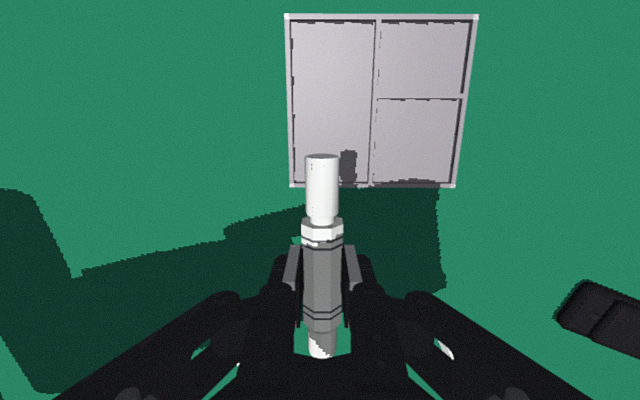

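The tray is fully in view. Its outer corners are about (285,14), (478,14), (455,187) and (290,187). The long pocket is on the left (−x) side and the plug is square in the fingers. I compute the tray pose from the corners.

Run:
```python
from h import *
d=np.load("w2.npz"); im,K,T=d["im"],d["K"],d["T"]
hsv=cv2.cvtColor(im,cv2.COLOR_BGR2HSV)
m=((hsv[...,1]<70)&(hsv[...,2]>60)).astype(np.uint8)*255
m[:, :275]=0; m[192:]=0
# cut the plug off
m[150:,304:342]=0; m=cv2.morphologyEx(m,cv2.MORPH_CLOSE,np.ones((9,9)))
c=max(cv2.findContours(m,cv2.RETR_EXTERNAL,cv2.CHAIN_APPROX_NONE)[0],key=cv2.contourArea)
q=cv2.approxPolyDP(cv2.convexHull(c),8,True)[:,0]; print(q.tolist())
P=np.array([ray(K,T,u,0.01)[:2] for u in q]); print(P.round(4).tolist())
for i in range(len(P)):
    e=P[(i+1)%len(P)]-P[i]; print(np.linalg.norm(e).round(4),np.degrees(np.arctan2(e[1],e[0])).round(1))
print(P.mean(0))
for u in [(375,18),(371,186),(378,98),(463,95)]: print(u, ray(K,T,u,0.01)[:2].round(4))
print("plug end",ray(K,T,(321,153),0.17)[:2], proj(K,T,[*env.read_state()["position"][:2],.163]))
```

```text
[[284, 13], [478, 14], [454, 187], [289, 186]]
[[0.4616, 0.414], [0.6169, 0.4268], [0.629, 0.2837], [0.4733, 0.2711]]
0.1558 4.7
0.1436 -85.2
0.1561 -175.4
0.1434 94.7
[0.54519473 0.34889475]
(375, 18) [0.5349 0.4168]
(371, 186) [0.5506 0.2778]
(378, 98) [0.546  0.3565]
(463, 95) [0.6188 0.3653]
plug end [0.4992169  0.32896333] [322.02827885 278.65711213]
```

```bash
python3 -m creep '{"dp":[[0,2,-2],[0,4,-4.5],[0.1,6,-7.5],[0.1,7.6,-10],[0.1,7.6,-11.5]],"twist":[0,0,0,0,0]}'
python3 -m creep '{"dp":[[0,0,-0.5],[0,0,-1],[0,0,-1.5],[0,0,-1.9],[0,0,-2.1]],"twist":[0,0,0,0,0]}'
python3 -m creep '{"dp":[[0,0,0],[0,0,0],[0,0,0],[0,0,0],[0,0,0]],"twist":[0,0,0,0,0]}'
```

```text
clock: 5.67
position: [0.5047, 0.347, 0.2013]
ee_rot: [-0.001, 0.675, 0.738, -0.001]
ft_force: [-0.9, -0.3, -2.3]
finger_gap: 0.22
grip_force: 40.0
clock: 6.08
position: [0.5063, 0.3453, 0.1838]
ee_rot: [0.0, 0.675, 0.738, 0.001]
ft_force: [0.4, -0.7, -1.9]
finger_gap: 0.216
grip_force: 40.0
clock: 6.5
position: [0.5059, 0.3457, 0.1835]
ee_rot: [0.0, 0.675, 0.738, 0.0]
ft_force: [0.2, 0.0, -0.7]
finger_gap: 0.218
grip_force: 40.0
```

```bash
python3 -m creep '{"dp":[[0,0,-0.05],[0,0,-0.1],[0,0,-0.1],[0,0,-0.1],[0,0,-0.1]],"twist":[0,0,0,0,0]}'
python3 -m creep '{"dp":[[0,0,0],[0,0,0],[0,0,0],[0,0,0.5],[0,0,2]],"twist":[0,0,0,0,0]}' 0.6
python3 -m creep '{"dp":[[0,0,3],[0,0,6],[0,-3,8],[0,-6.5,10],[0,-10,12]],"twist":[0,0,0,0,0]}' 0.3
python3 -m creep '{"dp":[[0.8,-4,0],[1.6,-8,0],[2.4,-12,0],[3.2,-16,0],[4,-19,0]],"twist":[0.1,0.2,0.28,0.28,0.28]}'
python3 -m creep '{"dp":[[0.8,-4,0],[1.6,-8,0],[2.4,-12,0],[3.2,-16,0],[3.8,-17.3,0]],"twist":[0,0,0,0,0]}'
python3 -m creep '{"dp":[[0,0,0],[0,0,0],[0,0,0],[0,0,0],[0,0,0]],"twist":[0,0,0,0,0]}'
python3 meas.py w3 0.02
python3 - <<'E'
from meas import *
im,K,T=snap("scene"); cv2.imwrite("pics/combo.png",np.vstack([cv2.resize(im[80:160,335:445],(550,400),interpolation=cv2.INTER_CUBIC)[:200*2]]))
w=cv2.imread("pics/w3.png"); s=cv2.resize(im[85:160,335:455],(640,400),interpolation=cv2.INTER_CUBIC)
cv2.imwrite("pics/combo.png",cv2.resize(np.vstack([w,s]),(480,600)))
E
```

```text
clock: 6.92
position: [0.5059, 0.3458, 0.1833]
ee_rot: [0.0, 0.674, 0.738, 0.0]
ft_force: [-3.1, -1.8, 7.5]
finger_gap: 0.219
grip_force: 41.0
clock: 7.33
position: [0.5047, 0.3451, 0.2002]
ee_rot: [-0.001, 0.675, 0.738, -0.002]
ft_force: [-0.7, -0.6, -0.0]
finger_gap: 0.402
grip_force: 0.0
clock: 7.75
position: [0.5054, 0.2451, 0.3236]
ee_rot: [0.0, 0.674, 0.739, 0.0]
ft_force: [0.2, -0.2, 0.1]
finger_gap: 0.701
grip_force: 0.0
clock: 8.17
position: [0.5458, 0.0528, 0.3228]
ee_rot: [0.001, 0.565, 0.825, -0.0]
ft_force: [0.8, 0.9, 0.2]
finger_gap: 0.697
grip_force: 0.0
clock: 8.58
position: [0.5841, -0.1225, 0.3228]
ee_rot: [0.001, 0.567, 0.824, -0.001]
ft_force: [1.0, -0.4, -0.8]
finger_gap: 0.701
grip_force: 0.0
clock: 9.0
position: [0.5836, -0.1158, 0.3222]
ee_rot: [-0.0, 0.564, 0.826, 0.0]
ft_force: [0.8, -0.3, 0.0]
finger_gap: 0.703
grip_force: 0.0
[195. 375.] 714 size [0.046 0.052] ang 86.5 ctr [ 0.5297 -0.3672]
[263. 351.] 280 size [0.024 0.03 ] ang 124.5 ctr [ 0.5916 -0.3082]
[188. 335.] 321 size [0.027 0.034] ang 35.3 ctr [ 0.5082 -0.3214]
[624. 367.] 2307 size [0.057 0.116] ang 128.8 ctr [ 0.9656 -0.1883]
[241. 273.] 526 size [0.017 0.061] ang 90.4 ctr [ 0.5366 -0.2244]
[403. 273.] 524 size [0.017 0.061] ang 132.1 ctr [ 0.6916 -0.1635]
[315. 205.] 2250 size [0.034 0.067] ang 109.9 ctr [ 0.5832 -0.13  ]
[427. 183.] 2546 size [0.05  0.057] ang 157.3 ctr [ 0.6705 -0.0722]
[348.  60.] 3440 size [0.036 0.061] ang 151.7 ctr [ 0.5636 -0.0039]
[517.  45.] 2072 size [0.024 0.073] ang 119.5 ctr [0.6871 0.0542]
```

View pics/combo.png

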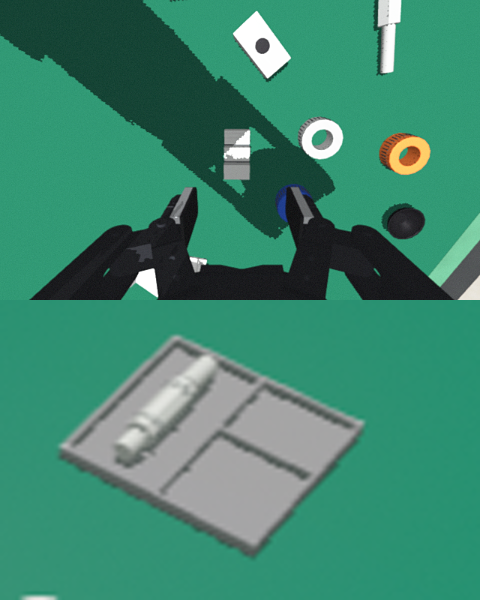

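The plug lies in the long pocket. The step block is at full-image (315,205), and the blue ring is close to the right finger. I check the blue ring's clearance and which end of the block is high.

Run:
```python
from h import *
d=np.load("w3.npz"); im,K,T=d["im"],d["K"],d["T"]
hsv=cv2.cvtColor(im,cv2.COLOR_BGR2HSV)
m=((hsv[...,1]<70)&(hsv[...,2]>60)).astype(np.uint8)
for r in range(170,243,6):
    c=np.where(m[r,270:360])[0]+270
    print(r,c.min() if len(c) else 0,c.max() if len(c) else 0)
d=np.load("w1.npz"); im,K,T=d["im"],d["K"],d["T"]
print("blue",ray(K,T,(403,24),.024)[:2], "ring",ray(K,T,(309,26),.024)[:2])
im,K,T=snap("scene"); hsv=cv2.cvtColor(im,cv2.COLOR_BGR2HSV)
m=((hsv[...,0]>100)&(hsv[...,0]<130)&(hsv[...,1]>120)).astype(np.uint8); m[:240]=0
x=cv2.moments(m,True); print("blue scene",ray(K,T,(x["m10"]/x["m00"],x["m01"]/x["m00"]),.014)[:2])
```

```text
170 0 0
176 299 333
182 299 333
188 299 333
194 299 332
200 299 333
206 298 333
212 299 332
218 298 332
224 298 333
230 298 332
236 298 332
242 0 0
blue [ 0.68188095 -0.16902064] ring [ 0.67162955 -0.07377915]
blue scene [ 0.68372991 -0.17031426]
```

```bash
python3 -m creep '{"dp":[[0,-0.5,-2.5],[0.1,-1,-5],[0.1,-1.5,-7.5],[0.2,-2,-9.5],[0.2,-2.05,-11]],"twist":[0,0,0,0,0]}'
python3 -m creep '{"dp":[[0,0,-0.8],[0,0,-1.6],[0,0,-2.4],[0,0,-3],[0,0,-3.25]],"twist":[0,0,0,0,0]}'
python3 -m creep '{"dp":[[0,0,0],[0,0,0],[0,0,0],[0,0,0],[0,0,0]],"twist":[0,0,0,0,0]}' 1 60
python3 -m creep '{"dp":[[0,0,0],[0,0,0],[0,0,0],[0,0,1],[0,0,2.5]],"twist":[0,0,0,0,0]}'
```

```text
clock: 9.57
position: [0.5852, -0.1379, 0.2101]
ee_rot: [-0.001, 0.565, 0.825, -0.0]
ft_force: [-0.3, -0.8, -0.3]
finger_gap: 0.698
grip_force: 0.0
clock: 9.98
position: [0.5858, -0.1376, 0.1793]
ee_rot: [-0.0, 0.565, 0.825, -0.0]
ft_force: [-0.2, 0.4, 0.1]
finger_gap: 0.702
grip_force: 0.0
clock: 10.4
position: [0.5862, -0.138, 0.1805]
ee_rot: [0.001, 0.565, 0.825, 0.0]
ft_force: [-0.5, -0.4, 3.7]
finger_gap: 0.357
grip_force: 60.7
clock: 10.82
position: [0.5845, -0.1373, 0.203]
ee_rot: [-0.003, 0.565, 0.825, -0.0]
ft_force: [-0.7, 0.4, -2.8]
finger_gap: 0.362
grip_force: 60.0
```

```bash
python3 -m creep '{"dp":[[0,0,2],[0,1,5],[0,4,6],[0,7.5,6],[0,11,6]],"twist":[0,0.12,0.24,0.34,0.44]}'
python3 -m creep '{"dp":[[0,4,0],[0,8,0],[0,12,0],[0,16,0],[0,19,0]],"twist":[0.12,0.24,0.34,0.44,0.5]}'
python3 -m creep '{"dp":[[0,4,0],[0,8,0],[0,12,0],[0,16,0],[0,19,0]],"twist":[0.08,0.16,0.24,0.3,0.347]}'
python3 -m creep '{"dp":[[0,2,0],[0,3.5,0],[0.1,4,-1],[0.1,4,-2.5],[0.1,4,-4]],"twist":[0,0,0,0,0]}'
python3 -m creep '{"dp":[[0,0,-1],[0,0,-2],[0,0,-2.8],[0,0,-3.4],[0,0,-3.9]],"twist":[0,0,0,0,0]}'
python3 -m creep '{"dp":[[0,0,0],[0,0,0],[0,0,0],[0,0,0],[0,0,0]],"twist":[0,0,0,0,0]}'
```

```text
clock: 11.23
position: [0.5858, -0.0273, 0.2661]
ee_rot: [0.001, 0.37, 0.929, 0.0]
ft_force: [-0.5, 0.2, -3.1]
finger_gap: 0.357
grip_force: 60.1
clock: 11.65
position: [0.5847, 0.1652, 0.2645]
ee_rot: [-0.001, 0.127, 0.992, 0.0]
ft_force: [0.8, -0.3, -2.2]
finger_gap: 0.359
grip_force: 60.1
clock: 12.07
position: [0.5846, 0.3552, 0.2643]
ee_rot: [-0.001, -0.045, 0.999, 0.0]
ft_force: [0.9, -0.3, -2.2]
finger_gap: 0.361
grip_force: 60.1
clock: 12.48
position: [0.5868, 0.3911, 0.223]
ee_rot: [-0.0, -0.043, 0.999, -0.0]
ft_force: [-0.6, -0.2, -4.0]
finger_gap: 0.359
grip_force: 60.2
clock: 12.9
position: [0.587, 0.3916, 0.1848]
ee_rot: [-0.0, -0.043, 0.999, -0.0]
ft_force: [-0.7, 0.5, -2.0]
finger_gap: 0.36
grip_force: 60.1
clock: 13.32
position: [0.587, 0.3923, 0.1865]
ee_rot: [0.001, -0.043, 0.999, 0.0]
ft_force: [-0.7, -0.3, -2.0]
finger_gap: 0.36
grip_force: 60.1
```

```bash
python3 -m creep '{"dp":[[0,0,-0.1],[0,0,-0.2],[0,0,-0.25],[0,0,-0.3],[0,0,-0.3]],"twist":[0,0,0,0,0]}'
python3 -m creep '{"dp":[[0,0,0],[0,0,-0.05],[0,0,-0.1],[0,0,-0.1],[0,0,-0.1]],"twist":[0,0,0,0,0]}'
```

```text
clock: 13.73
position: [0.5869, 0.3922, 0.1835]
ee_rot: [0.0, -0.043, 0.999, 0.0]
ft_force: [-2.3, -1.5, 5.4]
finger_gap: 0.359
grip_force: 61.0
clock: 14.15
position: [0.5869, 0.3923, 0.1835]
ee_rot: [0.0, -0.043, 0.999, -0.0]
ft_force: [-6.6, -3.1, 12.1]
finger_gap: 0.362
grip_force: 61.9
```

```bash
python3 -m creep '{"dp":[[0,0,0.2],[0,0,0.2],[0,0,0.2],[0,0,0.7],[0,0,2.5]],"twist":[0,0,0,0,0]}' 0.45
python3 -m creep '{"dp":[[0,0,3],[0,0,5.5],[0,-3,6],[1,-7,6],[2,-11,6]],"twist":[0,0,-0.1,-0.2,-0.3]}' 0.05
python3 -m creep '{"dp":[[0.8,-4,0],[1.6,-8,0],[2.4,-12,0],[3.2,-16,0],[4,-19,0]],"twist":[-0.1,-0.2,-0.3,-0.4,-0.485]}'
python3 -m creep '{"dp":[[0.8,-4,0],[1.6,-8,0],[2,-12,0],[2.4,-15,0],[2.4,-16.6,0]],"twist":[0,0,0,0,0]}'
python3 -m creep '{"dp":[[0,0,0],[0,0,0],[0,0,0],[0,0,0],[0,0,0]],"twist":[0,0,0,0,0]}'
python3 meas.py w4 0.024
python3 - <<'E'
from h import *
im,K,T=snap("scene"); w=cv2.imread("pics/w4.png"); s=cv2.resize(im[85:160,335:455],(640,400),interpolation=cv2.INTER_CUBIC)
cv2.imwrite("pics/combo2.png",cv2.resize(np.vstack([w,s]),(480,600)))
E
```

```text
clock: 14.57
position: [0.5854, 0.3914, 0.2033]
ee_rot: [-0.003, -0.043, 0.999, -0.001]
ft_force: [-1.0, 0.9, -0.3]
finger_gap: 0.548
grip_force: 0.0
clock: 14.98
position: [0.6066, 0.2822, 0.2681]
ee_rot: [0.001, 0.108, 0.994, 0.0]
ft_force: [1.8, 0.0, 0.5]
finger_gap: 0.946
grip_force: 0.0
clock: 15.4
position: [0.6471, 0.0889, 0.267]
ee_rot: [0.0, 0.345, 0.938, -0.0]
ft_force: [0.4, 0.1, 0.3]
finger_gap: 0.952
grip_force: 0.0
clock: 15.82
position: [0.6712, -0.0781, 0.267]
ee_rot: [0.001, 0.344, 0.939, -0.0]
ft_force: [0.5, -0.1, 0.4]
finger_gap: 0.95
grip_force: 0.0
clock: 16.23
position: [0.6707, -0.072, 0.2666]
ee_rot: [-0.0, 0.341, 0.94, 0.0]
ft_force: [-0.9, -0.6, -1.0]
finger_gap: 0.952
grip_force: 0.0
[157. 346.] 206 size [0.024 0.025] ang 56.7 ctr [ 0.6735 -0.2629]
[494. 343.] 136 size [0.009 0.028] ang 34.7 ctr [ 0.8565 -0.0352]
[622. 367.] 2021 size [0.044 0.077] ang 157.5 ctr [0.9532 0.031 ]
[ 23. 318.] 3293 size [0.055 0.1  ] ang 122.3 ctr [ 0.5932 -0.3234]
[434. 282.] 618 size [0.014 0.057] ang 167.3 ctr [ 0.7717 -0.0385]
[210. 282.] 630 size [0.014 0.057] ang 112.4 ctr [ 0.656  -0.1768]
[321. 211.] 3508 size [0.049 0.054] ang 140.0 ctr [ 0.6701 -0.0717]
[496.  84.] 4863 size [0.022 0.109] ang 119.9 ctr [0.6774 0.0689]
[295.  37.] 4060 size [0.033 0.047] ang 151.6 ctr [ 0.5699 -0.0079]
```

View pics/combo2.png

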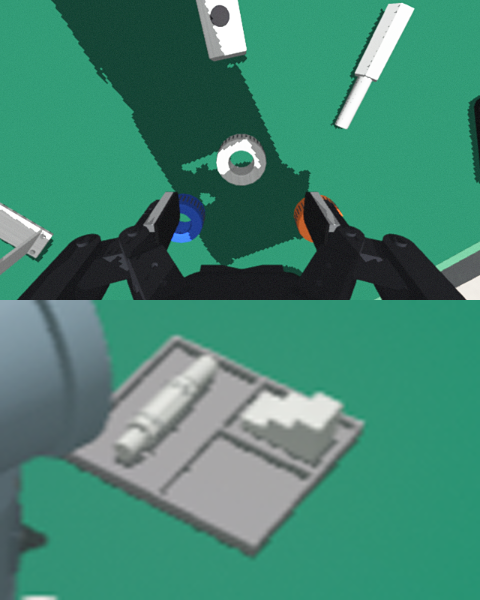

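The step block stands upright and lengthwise in its pocket. The ring is between the fingers at (321,211), with blue and orange clear of them.

```bash
python3 -m creep '{"dp":[[0,0,-2],[0.1,0,-4],[0.1,0,-6],[0.1,0,-7.6],[0.1,0,-8.7]],"twist":[0,0,0,0,0]}'
python3 -m creep '{"dp":[[0,0,0],[0,0,0],[0,0,0],[0,0,0],[0,0,0]],"twist":[0,0,0,0,0]}' 1 60
python3 -m creep '{"dp":[[0,0,0],[0,0,0],[0,0,1],[0,0,2],[0,0,4]],"twist":[0,0,0,0,0]}'
```

```text
clock: 16.75
position: [0.6711, -0.0732, 0.1775]
ee_rot: [-0.001, 0.342, 0.94, -0.0]
ft_force: [0.1, -0.4, -0.9]
finger_gap: 0.949
grip_force: 0.0
clock: 17.17
position: [0.6724, -0.074, 0.1811]
ee_rot: [0.001, 0.342, 0.94, 0.0]
ft_force: [1.0, 1.0, 1.9]
finger_gap: 0.554
grip_force: 62.5
clock: 17.58
position: [0.6704, -0.0736, 0.2177]
ee_rot: [-0.003, 0.342, 0.94, -0.0]
ft_force: [-1.7, -0.4, -3.4]
finger_gap: 0.556
grip_force: 62.5
```

```bash
python3 -m creep '{"dp":[[0,0.5,2],[0,3,4],[-1,7,5],[-2,11,5],[-3,15,5]],"twist":[0,0,0,0,0]}'
python3 -m creep '{"dp":[[-1,4,0],[-2,8,0],[-3,12,0],[-4,16,0],[-4.8,19,0]],"twist":[0,0,0,0,0]}'
python3 -m creep '{"dp":[[-0.5,3,0],[-1,5,-1],[-1,5.5,-2.5],[-1,5.5,-4.5],[-1,5.5,-6]],"twist":[0,0,0,0,0]}'
python3 -m creep '{"dp":[[0,0,-1],[0,0,-1.7],[0,0,-2.3],[0,0,-2.5],[0,0,-2.5]],"twist":[0,0,0,0,0]}'
python3 -m creep '{"dp":[[0,0,-0.05],[0,0,-0.1],[0,0,-0.15],[0,0,-0.2],[0,0,-0.2]],"twist":[0,0,0,0,0]}'
```

```text
clock: 18.0
position: [0.6416, 0.077, 0.2717]
ee_rot: [0.001, 0.343, 0.939, 0.0]
ft_force: [1.2, 1.2, -3.3]
finger_gap: 0.561
grip_force: 62.6
clock: 18.42
position: [0.5923, 0.2691, 0.2703]
ee_rot: [-0.0, 0.342, 0.94, 0.0]
ft_force: [-0.4, 0.0, -3.6]
finger_gap: 0.558
grip_force: 62.6
clock: 18.83
position: [0.5831, 0.3213, 0.2082]
ee_rot: [-0.0, 0.342, 0.94, -0.001]
ft_force: [-0.7, -0.4, -3.3]
finger_gap: 0.56
grip_force: 62.6
clock: 19.25
position: [0.5842, 0.3207, 0.1848]
ee_rot: [0.0, 0.343, 0.939, -0.0]
ft_force: [-0.6, -0.1, -3.7]
finger_gap: 0.557
grip_force: 62.6
clock: 19.67
position: [0.5842, 0.3212, 0.1841]
ee_rot: [0.001, 0.342, 0.94, 0.0]
ft_force: [-2.4, -2.4, 5.1]
finger_gap: 0.557
grip_force: 63.4
```

```bash
python3 -m creep '{"dp":[[0,0,0.2],[0,0,0.2],[0,0,0.2],[0,0,0.7],[0,0,2.5]],"twist":[0,0,0,0,0]}' 0.25
python3 -m creep '{"dp":[[0,0,3],[0,-1,6],[-1,-4,7],[-2,-8,7],[-4,-11.4,7]],"twist":[0,0,-0.12,-0.24,-0.36]}' 0
python3 -m creep '{"dp":[[-1.8,-3,0],[-3.6,-6,0],[-5.4,-9,0],[-7.2,-12,0],[-8.8,-15,0]],"twist":[0,0,0,0,0]}'
python3 -m creep '{"dp":[[0,0,0],[0,0,0],[0,0,0],[0,0,0],[0,0,0]],"twist":[0,0,0,0,0]}'
python3 meas.py w5 0.01
python3 - <<'E'
from h import *
im,K,T=snap("scene"); w=cv2.imread("pics/w5.png"); s=cv2.resize(im[85:160,335:455],(640,400),interpolation=cv2.INTER_CUBIC)
cv2.imwrite("pics/combo3.png",cv2.resize(np.vstack([w,s]),(480,600)))
E
```

```text
clock: 20.08
position: [0.5824, 0.3206, 0.2049]
ee_rot: [-0.002, 0.342, 0.94, -0.002]
ft_force: [-1.2, 0.1, -1.5]
finger_gap: 0.749
grip_force: 0.0
clock: 20.5
position: [0.5448, 0.2059, 0.2799]
ee_rot: [0.002, 0.507, 0.862, 0.001]
ft_force: [0.4, -0.9, -0.6]
finger_gap: 1.003
grip_force: 0.0
clock: 20.92
position: [0.4545, 0.0561, 0.2779]
ee_rot: [0.0, 0.505, 0.863, 0.0]
ft_force: [0.4, -0.2, 0.5]
finger_gap: 0.999
grip_force: 0.0
clock: 21.33
position: [0.4563, 0.0579, 0.2778]
ee_rot: [0.0, 0.504, 0.863, 0.0]
ft_force: [-0.3, 0.7, -0.1]
finger_gap: 1.0
grip_force: 0.0
[390. 319.] 2900 size [0.039 0.085] ang 150.9 ctr [ 0.5691 -0.0105]
[440. 284.] 647 size [0.016 0.067] ang 148.0 ctr [0.5864 0.0465]
[203. 284.] 638 size [0.016 0.067] ang 90.8 ctr [ 0.3992 -0.0589]
[551. 283.] 2100 size [0.029 0.075] ang 120.0 ctr [0.673 0.092]
[495. 201.] 3830 size [0.053 0.065] ang 171.1 ctr [0.5791 0.1303]
[321. 198.] 7728 size [0.061 0.091] ang 119.4 ctr [0.455  0.0597]
[622.   8.] 505 size [0.013 0.037] ang 10.3 ctr [0.5644 0.2823]
```

View pics/combo3.png

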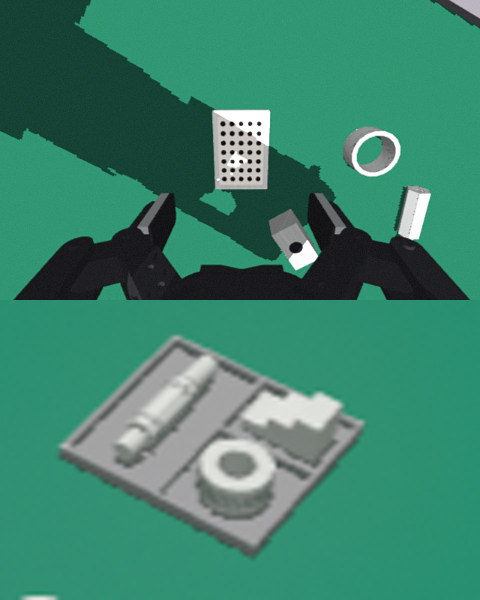

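The ring is flat in the square pocket. The plate is centred under the gripper at (321,198), dots up. I preset the opening to just over 60 mm and feel down to the bench.

```bash
python3 -m creep '{"dp":[[0,0.1,-3],[-0.1,0.1,-6],[-0.1,0.1,-8],[-0.1,0.1,-9],[-0.1,0.1,-9.8]],"twist":[0,0,0,0,0]}' 0.22
python3 -m creep '{"dp":[[0,0,0],[0,0,-0.1],[0,0,-0.2],[0,0,-0.2],[0,0,-0.2]],"twist":[0,0,0,0,0]}'
python3 -m creep '{"dp":[[0,0,-0.1],[0,0,-0.2],[0,0,-0.2],[0,0,-0.2],[0,0,-0.2]],"twist":[0,0,0,0,0]}'
python3 -m creep '{"dp":[[0,0,-0.1],[0,0,-0.2],[0,0,-0.2],[0,0,-0.2],[0,0,-0.2]],"twist":[0,0,0,0,0]}'
```

```text
clock: 21.85
position: [0.4545, 0.0586, 0.1784]
ee_rot: [-0.001, 0.505, 0.863, -0.0]
ft_force: [-0.4, -0.0, 0.1]
finger_gap: 0.778
grip_force: 0.0
clock: 22.27
position: [0.4553, 0.0581, 0.1785]
ee_rot: [0.001, 0.505, 0.863, 0.0]
ft_force: [-0.1, 0.1, 1.1]
finger_gap: 0.779
grip_force: 0.0
clock: 22.68
position: [0.4547, 0.0581, 0.1757]
ee_rot: [-0.0, 0.505, 0.863, -0.0]
ft_force: [0.1, 0.2, 0.2]
finger_gap: 0.78
grip_force: 0.0
clock: 23.1
position: [0.4547, 0.0581, 0.1736]
ee_rot: [-0.0, 0.505, 0.863, -0.0]
ft_force: [-1.3, 0.1, -0.5]
finger_gap: 0.78
grip_force: 0.0
```

```bash
python3 -m creep '{"dp":[[0,0,-0.1],[0,0,-0.2],[0,0,-0.2],[0,0,-0.2],[0,0,-0.2]],"twist":[0,0,0,0,0]}'
python3 -m creep '{"dp":[[0,0,-0.1],[0,0,-0.15],[0,0,-0.15],[0,0,-0.15],[0,0,-0.15]],"twist":[0,0,0,0,0]}'
```

```text
clock: 23.52
position: [0.4548, 0.0581, 0.1716]
ee_rot: [-0.0, 0.505, 0.863, -0.0]
ft_force: [-0.4, -0.5, 0.2]
finger_gap: 0.78
grip_force: 0.0
clock: 23.93
position: [0.4548, 0.0581, 0.1701]
ee_rot: [-0.0, 0.505, 0.863, -0.0]
ft_force: [0.1, -0.0, 0.4]
finger_gap: 0.781
grip_force: 0.0
```

```bash
python3 -m creep '{"dp":[[0,0,-0.1],[0,0,-0.15],[0,0,-0.15],[0,0,-0.15],[0,0,-0.15]],"twist":[0,0,0,0,0]}'
python3 -m creep '{"dp":[[0,0,-0.05],[0,0,-0.1],[0,0,-0.1],[0,0,-0.1],[0,0,-0.1]],"twist":[0,0,0,0,0]}'
python3 -m creep '{"dp":[[0,0,-0.05],[0,0,-0.1],[0,0,-0.1],[0,0,-0.1],[0,0,-0.1]],"twist":[0,0,0,0,0]}'
```

```text
clock: 24.35
position: [0.4548, 0.0581, 0.1686]
ee_rot: [-0.0, 0.505, 0.863, -0.0]
ft_force: [0.0, 0.1, -1.0]
finger_gap: 0.776
grip_force: 0.0
clock: 24.77
position: [0.4548, 0.0581, 0.1676]
ee_rot: [-0.0, 0.505, 0.863, 0.0]
ft_force: [-0.5, 0.2, -0.0]
finger_gap: 0.777
grip_force: 0.0
clock: 25.18
position: [0.4548, 0.0581, 0.1667]
ee_rot: [0.0, 0.505, 0.863, 0.0]
ft_force: [-0.6, 0.2, 1.6]
finger_gap: 0.782
grip_force: 0.6
```

```bash
python3 -m creep '{"dp":[[0,0,0.15],[0,0,0.15],[0,0,0.15],[0,0,0.15],[0,0,0.15]],"twist":[0,0,0,0,0]}' 1 30
python3 -m creep '{"dp":[[0,0,0],[0,0,0.5],[0,0,1.5],[0,0,3],[0,0,5]],"twist":[0,0,0,0,0]}'
python3 -m creep '{"dp":[[0,-1,3],[0,-3,6],[0,-6,8],[0,-9,8],[0,-12,8]],"twist":[-0.12,-0.24,-0.36,-0.48,-0.6]}'
python3 -m creep '{"dp":[[0,-3,0],[0,-6,0],[0,-9,0],[0,-12,0],[0,-15,0]],"twist":[-0.12,-0.24,-0.36,-0.48,-0.6]}'
python3 -m creep '{"dp":[[0,-3,0],[0,-6,0],[0,-9,0],[0,-12,0],[0,-14,0]],"twist":[-0.12,-0.24,-0.36,-0.48,-0.6]}'
python3 -m creep '{"dp":[[0,0,0],[0,0,0],[0,0,0],[0,0,0],[0,0,0]],"twist":[-0.11,-0.11,-0.11,-0.11,-0.11]}'
python3 meas.py w6 0.01
```

```text
clock: 25.6
position: [0.4553, 0.0581, 0.1687]
ee_rot: [0.001, 0.505, 0.863, 0.0]
ft_force: [-0.5, -0.1, 6.6]
finger_gap: 0.696
grip_force: 38.2
clock: 26.02
position: [0.4537, 0.0582, 0.2179]
ee_rot: [-0.002, 0.505, 0.863, -0.001]
ft_force: [0.4, 0.6, -1.7]
finger_gap: 0.691
grip_force: 33.5
clock: 26.43
position: [0.455, -0.063, 0.3006]
ee_rot: [0.002, 0.739, 0.674, 0.001]
ft_force: [0.6, -0.2, -1.7]
finger_gap: 0.689
grip_force: 33.5
clock: 26.85
position: [0.4542, -0.2131, 0.2985]
ee_rot: [-0.0, 0.905, 0.424, -0.0]
ft_force: [0.9, 0.5, -1.6]
finger_gap: 0.692
grip_force: 33.5
clock: 27.27
position: [0.4542, -0.3543, 0.2986]
ee_rot: [0.0, 0.991, 0.137, -0.0]
ft_force: [-1.1, 0.1, -1.7]
finger_gap: 0.695
grip_force: 33.5
clock: 27.68
position: [0.4548, -0.351, 0.2982]
ee_rot: [-0.0, 0.996, 0.088, -0.0]
ft_force: [0.1, -0.3, -1.8]
finger_gap: 0.69
grip_force: 33.5
[197. 348.] 181 size [0.02  0.027] ang 9.9 ctr [ 0.2689 -0.2473]
[322. 264.] 22445 size [0.185 0.186] ang 100.0 ctr [ 0.3814 -0.3634]
[339.  72.] 9654 size [0.055 0.11 ] ang 10.0 ctr [ 0.552  -0.3483]
```

View pics/w6.png

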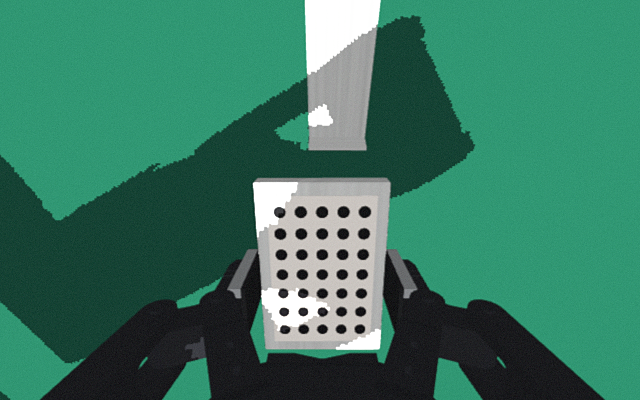

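The plate is held squarely, dots up. The rest is ahead of it, with panel edges running from (310,138)/(366,138) up to (305,0)/(380,0) and the lip at rows 138–150. I compute the rest pose.

Run:
```python
from h import *
d=np.load("w6.npz"); im,K,T=d["im"],d["K"],d["T"]
hsv=cv2.cvtColor(im,cv2.COLOR_BGR2HSV); m=(hsv[...,1]<70)&(hsv[...,2]>60)
print("col338 V",[(r,int(hsv[r,350,2])) for r in range(130,156,2)])
L,Rr=[],[]
for r in range(4,133,4):
    c=np.where(m[r,280:400])[0]+280; L.append((c.min()-.5,r)); Rr.append((c.max()+.5,r))
yaw=np.radians(10)
for rf in (136,138,140):
  foot=ray(K,T,((312+366)/2 if 0 else 338.5,rf),.022); y=yaw
  for _ in range(10):
    ux=np.array([np.cos(y),np.sin(y),0]); n=np.cross(ux+np.array([0,0,np.tan(np.radians(25))]),[-ux[1],ux[0],0])
    def hit(u):
        v=T[:3,:3]@np.linalg.solve(K,[*u,1]); o=T[:3,3]; return o+v*((foot-o)@n)/(v@n)
    A=np.array([hit(u) for u in L]); B=np.array([hit(u) for u in Rr])
    s=[np.polyfit(P[:,0],P[:,1],1) for P in(A,B)]; y=np.arctan((s[0][0]+s[1][0])/2)
  uy=np.array([-np.sin(y),np.cos(y)]); lat=((A[:,:2]@uy).mean()+(B[:,:2]@uy).mean())/2
  fx=foot[:2]@[np.cos(y),np.sin(y)]
  C=np.array([np.cos(y),np.sin(y)])*(fx+.045)+uy*lat
  print(rf,"yaw",np.degrees(y).round(1),[np.degrees(np.arctan(k[0])).round(1) for k in s],"width",((A-B)[:,:2]@uy).mean().round(4),"foot",foot[:2].round(4),"origin",C.round(4),"lip top",ray(K,T,(338,150.5),.0347)[:2].round(4))
# plate in hand, edges at TCP
st=env.read_state(); print(st["position"])
```

```text
col338 V [(130, 163), (132, 163), (134, 162), (136, 166), (138, 155), (140, 160), (142, 155), (144, 157), (146, 156), (148, 163), (150, 102), (152, 63), (154, 71)]
136 yaw 9.8 [np.float64(9.8), np.float64(9.9)] width 0.0448 foot [ 0.5102 -0.3538] origin [ 0.5543 -0.3446] lip top [ 0.5006 -0.3546]
138 yaw 9.8 [np.float64(9.8), np.float64(9.9)] width 0.0447 foot [ 0.5087 -0.3541] origin [ 0.5527 -0.3449] lip top [ 0.5006 -0.3546]
140 yaw 9.8 [np.float64(9.8), np.float64(9.9)] width 0.0446 foot [ 0.5071 -0.3544] origin [ 0.5512 -0.3451] lip top [ 0.5006 -0.3546]
[ 0.45488305 -0.35104205  0.29823222]
```

```bash
python3 -m creep '{"dp":[[2.5,0.1,0],[5,0.3,0],[7.5,0.5,-1],[9.3,0.5,-3],[9.3,0.5,-5]],"twist":[0,0,0,0,0]}' - 20
python3 -m creep '{"dp":[[0,0,-0.4],[0,0,-0.8],[0,0,-1.1],[0,0,-1.3],[0,0,-1.5]],"twist":[0,0,0,0,0]}'
python3 -m creep '{"dp":[[0,0,-0.1],[0,0,-0.2],[0,0,-0.3],[0,0,-0.4],[0,0,-0.5]],"twist":[0,0,0,0,0]}'
```

```text
clock: 28.15
position: [0.5512, -0.3461, 0.2492]
ee_rot: [0.002, 0.996, 0.088, 0.002]
ft_force: [-0.6, 0.1, -1.7]
finger_gap: 0.696
grip_force: 33.5
clock: 28.57
position: [0.5478, -0.3473, 0.2344]
ee_rot: [0.001, 0.996, 0.086, 0.001]
ft_force: [-0.1, 0.6, -1.6]
finger_gap: 0.695
grip_force: 33.5
clock: 28.98
position: [0.5478, -0.3471, 0.2288]
ee_rot: [0.0, 0.996, 0.086, 0.0]
ft_force: [-3.5, 0.3, 5.4]
finger_gap: 0.689
grip_force: 34.2
```

```bash
python3 -m creep '{"dp":[[0,0,-0.1],[0,0,-0.2],[0,0,-0.3],[0,0,-0.4],[0,0,-0.5]],"twist":[0,0,0,0,0]}' 1 20
python3 -m creep '{"dp":[[0,0,-0.1],[0,0,-0.2],[0,0,-0.3],[0,0,-0.4],[0,0,-0.4]],"twist":[0,0,0,0,0]}'
```

```text
clock: 29.4
position: [0.5475, -0.3472, 0.224]
ee_rot: [0.0, 0.996, 0.086, -0.0]
ft_force: [-5.1, 1.0, 5.3]
finger_gap: 0.691
grip_force: 34.6
clock: 29.82
position: [0.5475, -0.3472, 0.2198]
ee_rot: [0.0, 0.996, 0.086, -0.0]
ft_force: [-5.6, 0.0, 5.6]
finger_gap: 0.69
grip_force: 34.8
```

```bash
python3 -m creep '{"dp":[[0,0,-0.1],[0,0,-0.2],[0,0,-0.3],[0,0,-0.4],[0,0,-0.5]],"twist":[0,0,0,0,0]}'
python3 -m creep '{"dp":[[0,0,-0.05],[0,0,-0.1],[0,0,-0.15],[0,0,-0.2],[0,0,-0.2]],"twist":[0,0,0,0,0]}'
python3 - <<'E'
from h import *
im,K,T=snap("scene"); a=cv2.resize(im[245:325,145:235],(675,600),interpolation=cv2.INTER_CUBIC)
i2,K,T=snap("side"); b=cv2.resize(i2[105:175,385:465],(686,600),interpolation=cv2.INTER_CUBIC)
cv2.imwrite("pics/rest.png",cv2.resize(np.hstack([a,b]),(800,352)))
E
```

```text
clock: 30.23
position: [0.5476, -0.3472, 0.2149]
ee_rot: [0.0, 0.996, 0.086, -0.0]
ft_force: [-3.7, -0.4, 5.6]
finger_gap: 0.693
grip_force: 35.2
clock: 30.65
position: [0.5477, -0.3472, 0.2128]
ee_rot: [0.0, 0.996, 0.086, 0.0]
ft_force: [-3.7, 0.6, 4.9]
finger_gap: 0.691
grip_force: 35.3
```

View pics/rest.png

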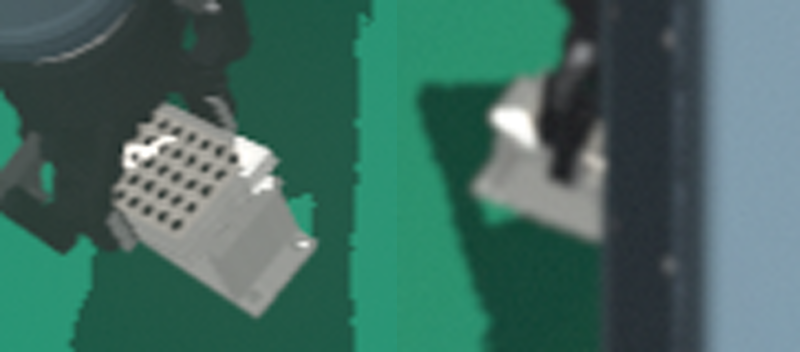

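The plate has tilted with the slope and is nearly flush with the panel. I keep lowering until the force rises.

```bash
python3 -m creep '{"dp":[[0,0,-0.03],[0,0,-0.06],[0,0,-0.1],[0,0,-0.15],[0,0,-0.15]],"twist":[0,0,0,0,0]}'
python3 -m creep '{"dp":[[0,0,-0.03],[0,0,-0.06],[0,0,-0.1],[0,0,-0.1],[0,0,-0.1]],"twist":[0,0,0,0,0]}'
```

```text
clock: 31.17
position: [0.5479, -0.3471, 0.2112]
ee_rot: [0.0, 0.996, 0.086, 0.0]
ft_force: [-3.2, 0.4, 6.0]
finger_gap: 0.692
grip_force: 35.5
clock: 31.58
position: [0.548, -0.3471, 0.2103]
ee_rot: [0.0, 0.996, 0.086, 0.0]
ft_force: [-3.0, 0.8, 5.7]
finger_gap: 0.693
grip_force: 35.6
```

```bash
python3 -m creep '{"dp":[[0,0,-0.03],[0,0,-0.06],[0,0,-0.1],[0,0,-0.1],[0,0,-0.1]],"twist":[0,0,0,0,0]}'
python3 -m creep '{"dp":[[0,0,-0.03],[0,0,-0.06],[0,0,-0.1],[0,0,-0.1],[0,0,-0.1]],"twist":[0,0,0,0,0]}'
```

```text
clock: 32.0
position: [0.5481, -0.347, 0.2094]
ee_rot: [0.0, 0.996, 0.086, 0.0]
ft_force: [-2.2, 0.1, 5.7]
finger_gap: 0.689
grip_force: 35.7
clock: 32.42
position: [0.5482, -0.347, 0.2088]
ee_rot: [0.0, 0.996, 0.086, 0.0]
ft_force: [-3.8, 2.7, 8.1]
finger_gap: 0.693
grip_force: 36.0
```

```bash
python3 -m creep '{"dp":[[0,0,-0.03],[0,0,-0.05],[0,0,-0.05],[0,0,-0.05],[0,0,-0.05]],"twist":[0,0,0,0,0]}'
python3 -m creep '{"dp":[[0,0,0],[0,0,0],[0,0,0],[0,0,0],[0,0,0]],"twist":[0,0,0,0,0]}' 0.1
python3 -m creep '{"dp":[[0,0,0.5],[0,0,1.5],[0,0,3],[0,0,5],[0,0,8]],"twist":[0,0,0,0,0]}'
python3 -m creep '{"dp":[[-2,0,2],[-5,0,4],[-7,0,6],[-9,0,8],[-9,0,8]],"twist":[0,0,0,0,0]}'
python3 -m creep '{"dp":[[0,0,0],[0,0,0],[0,0,0],[0,0,0],[0,0,0]],"twist":[0,0,0,0,0]}'
python3 - <<'E'
from h import *
w,K,T=snap("wrist"); cv2.imwrite("pics/w7.png",w); np.savez("w7.npz",im=w,K=K,T=T)
im,K,T=snap("scene"); a=cv2.resize(im[245:325,145:235],(450,400),interpolation=cv2.INTER_CUBIC)
t=cv2.resize(im[85:160,335:455],(640,400),interpolation=cv2.INTER_CUBIC)
cv2.imwrite("pics/fin.png",cv2.resize(np.vstack([w,t]),(480,600)))
cv2.imwrite("pics/fin.png",cv2.resize(np.hstack([w,a]),(800,294)))
E
```

```text
clock: 32.83
position: [0.5482, -0.347, 0.2088]
ee_rot: [0.0, 0.996, 0.086, 0.0]
ft_force: [-5.2, 4.1, 12.0]
finger_gap: 0.693
grip_force: 36.4
clock: 33.25
position: [0.5477, -0.3468, 0.2067]
ee_rot: [-0.0, 0.996, 0.086, -0.0]
ft_force: [-0.2, -0.1, -0.6]
finger_gap: 0.898
grip_force: 0.0
clock: 33.67
position: [0.5472, -0.3464, 0.2872]
ee_rot: [-0.001, 0.996, 0.086, -0.001]
ft_force: [-0.1, -0.8, -0.8]
finger_gap: 0.899
grip_force: 0.0
clock: 34.08
position: [0.4563, -0.3478, 0.3737]
ee_rot: [0.004, 0.996, 0.086, 0.002]
ft_force: [1.7, -0.1, 0.5]
finger_gap: 0.903
grip_force: 0.0
clock: 34.5
position: [0.4581, -0.3466, 0.366]
ee_rot: [-0.001, 0.996, 0.087, -0.001]
ft_force: [0.0, -0.0, -0.7]
finger_gap: 0.899
grip_force: 0.0
```

View pics/fin.png

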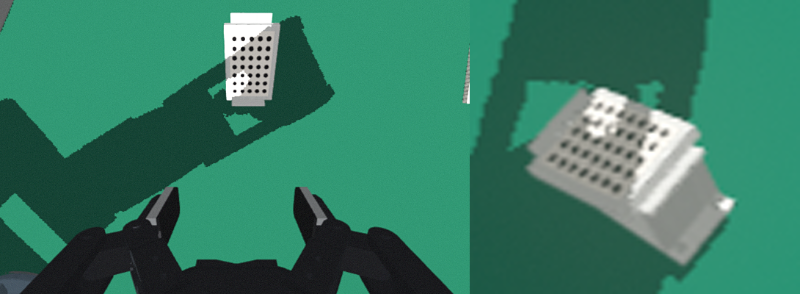

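The plate lies dots up on the panel with its lower edge at the lip. I check its pose numerically from the dots, and the ring and the look-alikes from the scene camera.

Run:
```python
from h import *
d=np.load("w7.npz"); im,K,T=d["im"],d["K"],d["T"]
y=np.radians(9.8); ux=np.array([np.cos(y),np.sin(y),0]); uy=np.array([-np.sin(y),np.cos(y),0]); O=np.array([.552,-.345,0])
b=np.radians(25); ex=ux*np.cos(b)+np.array([0,0,np.sin(b)]); n=-ux*np.sin(b)+np.array([0,0,np.cos(b)])
p0=O-.045*ux+np.array([0,0,.022])+.010*n
def hit(u):
    v=T[:3,:3]@np.linalg.solve(K,[*u,1]); o=T[:3,3]; return o+v*((p0-o)@n)/(v@n)
g=cv2.cvtColor(im,cv2.COLOR_BGR2GRAY)[40:145,300:385]
_,lab,st,c=cv2.connectedComponentsWithStats((g<75).astype(np.uint8))
hsv=cv2.cvtColor(im,cv2.COLOR_BGR2HSV)[40:145,300:385]
D=np.array([c[i]+[300,40] for i in range(1,len(c)) if 6<st[i,4]<60 and hsv[int(c[i][1]),int(c[i][0]),1]<90])
P=np.array([hit(u) for u in D])-p0; q=np.c_[P@ex,P@uy].astype(np.float32); r=cv2.minAreaRect(q)
print(len(D),"centre along slope mm (45=at lip)",(r[0][0]*1e3),"lateral",r[0][1]*1e3,"size",r[1],"ang",r[2])
im,K,T=snap("scene"); hsv=cv2.cvtColor(im,cv2.COLOR_BGR2HSV)
g=cv2.cvtColor(im,cv2.COLOR_BGR2GRAY)
m=((hsv[...,1]<70)&(hsv[...,2]>90)).astype(np.uint8)
for c in cv2.findContours(m,cv2.RETR_EXTERNAL,cv2.CHAIN_APPROX_NONE)[0]:
    M=cv2.moments(c)
    if 200<M["m00"]<500: u=(M["m10"]/M["m00"],M["m01"]/M["m00"]); print(np.round(u),ray(K,T,u,.01)[:2].round(3))
tr=np.array([.545,.349]); a=np.radians(4.7); A=np.array([[np.cos(a),np.sin(a)],[-np.sin(a),np.cos(a)]])
# ring bore rim ellipse centre in the magnified crop: crop px (236,464-300) of 480x300 -> scene px
u=(335+236/480*120, 85+164/300*75); print("ring top in tray",A@(ray(K,T,u,.027)[:2]-tr))
```

```text
27 centre along slope mm (45=at lip) 50.157979130744934 lateral -0.9578075259923935 size (0.06319878995418549, 0.0382566973567009) ang 0.26338282227516174
[364. 203.] [0.679 0.079]
[305. 197.] [ 0.562 -0.002]
[344. 169.] [0.575 0.13 ]
[543. 177.] [0.961 0.436]
ring top in tray [ 0.03828034 -0.03229642]
```

```bash
python3 -c "
from workcell import env
print(env.job_done())"
```

```text
the job is handed in; nothing more can be done
None
```

All four masters are put away (plug, ring and step block in their tray pockets; plate dots up on the rest, about 5 mm short of the lip by measurement), the look-alikes were left where they lay, and I handed the job in at about 35 s; the hand-in returned no verdict.

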